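# Put the parcel scanner wand away: cap on, dock, power off

### The arm

A 6-joint arm with a two-finger parallel gripper is mounted at the origin on the work surface. World frame = base frame: x ahead of the robot, y to its left, z up, the work surface at z = 0. Lengths are in mm, angles in rad, forces in N, time in s.
With the tool pointing down it reaches from about 400 to 925 mm from the base axis. Payload 12.5 kg.
Tool frame: the origin (TCP) lies at the very end of the fingers, on their centre line; the grasp point (between the pads) lies 19 mm behind it; z points along the fingers, y is the line along which they close (so a half turn about z gives the same grasp; the last joint's range is limited). The gripper opens to 95 mm and grips with 3 to 60 N. Pads are 20 mm wide; open, the fingers measure 119 mm over their backs; the gripper's body (75 mm by 180 mm) begins 59 mm behind the grasp point.
Start: joints at [-1.321, 0.491, 1.559, -0, 1.092, -0.106], TCP at [217.736, -585.865, 214.661] pointing down, gripper open.
Joint ranges: [-3.1, 3.1], [-0.84, 2.19], [0.05, 2.79], [-1.13, 4.28], [0.06, 2.93], [-2.69, 2.69]. Speed limits (rad/s): [2.22, 2.22, 2.79, 3.14, 3.14, 3.14].

### API

Orientations are given as [roll, pitch, yaw] about the fixed x, y, z axes, in that order (R = Rz(yaw) Ry(pitch) Rx(roll)).
In Python, from cell import * gives the robot as it stands.
- The arm moves only by the tool jog_arm, never from a script. Its argument "targets" is a list of rows, each an object with "turn": the turn, a rotation vector about the world's x, y, z in degrees, a list of three; "slide": the shift along the world's x, y, z in mm, a list of three; "claw": the opening in per cent of the stroke, from 0 (shut) to 100 (fully open). In form: [{"turn": [wx, wy, wz], "slide": [x, y, z], "claw": claw}, ...]. A call has 1 to 5 rows; each row shifts and turns the commanded pose from where the row before left it; what a row does not reach is not made up. A row lasts 1/8 s, in which the tool goes at most 62.5 mm and 10.7 degrees, less where a joint would pass 70% of its speed; a pose out of reach is approached as far as the arm can. A call with a gripper value outside its range is refused whole. The fingers move at their own pace and stop on an object; the grip force is fixed at half the most. Time passes only in rows, so rows that do not move let the fingers close. It gives the time, the measured TCP pose, the force, the opening and the grip force at its end, in the units of the state.
- state(): the state, without advancing time (a new reading comes with each control period).
- read_camera(name): name is "side" or "top"; returns a dict with "frame" (480x640x3 uint8, blue, green, red), "mtx" (3x3 intrinsics, pixels), "k1" (the pictures are not rectified: a ray, as slopes to the right and down, at radius r is drawn at 1 + k1 r^2 times it, then the intrinsics apply), "R" (3x3) and "t" (3): a world point X has camera coordinates R X + t. Camera axes: x right, y down, z forward; pixel columns grow to the right and rows downward; lengths in mm; the calibration is good to about 2 mm. A picture is of the moment at which its call begins. There is no depth.
- job_done(): hands the job in; it is judged then, once.
Trained networks look in the newest picture that a camera, given by its name, has taken for a name from the list of things; names that differ only in an ending like _2 or _b are one class to them, and where a whole thing is asked for, a point or a joint stands for the part that bears it (a point fixed in the world has none). Each returns a list of dicts, best first, with "conf" (0 to 1); they miss things now and then, are a little off and sometimes report something else, mostly with a low value. They report only what shows in the picture. A call takes as long as a camera call.
- look_for(query, camera): "xy" ([column, row] in pixels, amid what is visible of it).
The state is a dict: "t": time; "joints": joint angles; "qvel": joint speeds; "tau": joint torques, N m; "eef_pos": TCP position; "tcp_rot": TCP orientation; "ft_force": force on the tool from outside, world axes, zero at the start; "moment": the same for the moment, N m; "opening": opening from 0.0 (shut) to 1.0 (fully open); "grip_force": force on a finger pad.
Only numpy, scipy, OpenCV 4.12 (cv2) and the standard library are available. Lean on these libraries where they do the work, as an engineer would, in place of code of your own. Each camera call takes 0.05 s, during which the arm holds its last target. There are 200 camera calls.

### The job

Put the parcel scanner away for the night: lift it by its bare tail out of the wooden pocket, lay it switch side up on the middle of the blue mat and let go, then take it by its nose half and set it in the white charging dock, tail towards the orange stop, and let go. With it docked, press the black cap fully home, with the tail right against the stop, and only then slide the orange power switch all the way towards the tail (off). Do not drop the scanner, and leave the tape roll, the mug and the phone alone.

Things in the scene. Friction and masses are not known exactly. Their poses are not given: they have to be found in the camera images.
- wand_center (a point): Centre of the scanner wand, a loose light grey bar 36 x 36 mm, about 0.28 kg, balanced near here. x runs from tail to nose, z out of the switch face (up at the start), 18 mm from here to each long face. Grey body from x = -95 mm (tail, black ribs) to +52; from there to +91 an orange spigot 26 mm square carries the cap. Grip the body across y, anywhere on its sides.
- slot (a point): Fixed point of the wand, axes as the wand: middle of the floor of the recessed slot in its top face, 11 mm nose-wards of the wand's centre. The slot is 58 mm long (along x), 24 mm wide, 5 mm deep, with a black floor; apart from the switch block it is empty, so one fingertip can enter on the nose side of the switch.
- cap_face (a point): Centre of the flat end face of the black cap (sleeve 44 mm long, 35 x 35 mm, two grey bands) on the wand's nose; axes as the wand. Home, it is 96 mm nose-wards of the wand's centre and no orange spigot shows; at the start 108 to 117 mm, with as much orange gap. It slides only along the wand and cannot come off.
- cap (a joint): How far the cap stands off home, m: 0 = fully home, 0.022 = outer end; it starts at 0.012 to 0.021. A tight snap fit holds it wherever it stands: it takes a steady push of about 7 N along the wand to move it; it stops hard at 0. Unless the tail is backed up the wand slides away instead.
- power_top (a point): Centre of the top of the orange power switch, a ribbed block 10 mm long (along the wand), 20 mm wide and 4.5 mm high in the slot, its top level with the wand's top face. Axes as the wand. On: 1 mm nose-wards of the wand's centre; off: 13 mm tail-wards of it.
- power (a joint): Travel of the power switch, m, growing towards the tail: 0 = on (it starts within 3 mm of this), 0.014 = off. Friction holds it where it is left, about 1.2 N moves it.
- dock_home (a point): Where the wand's centre lies when docked with its tail against the stop, 26 mm above the desk; fixed. x points the way the nose must point, z up. The tail half then lies between two cheeks (x = -95 to 0 mm, 41 mm apart, level with the wand's top); the stop's inner face is at x = -95 mm.
- dock: White charging dock, fixed, an open-topped channel; origin on the desk 26 mm below the docked centre, same axes. Floor 8 mm high; cheeks 5 mm thick, 44 mm high, from x = -95 to 0 mm; orange stop behind them, 12 mm thick, 44 mm high. From x = 0 to 62 mm only a tongue 24 mm wide, 8 mm high lies under the wand, so fingers can flank the wand there.
- mat_top (a point): Centre of the top of a fixed flat blue desk mat, 240 mm (x) by 120 mm (y), 3 mm thick; free room to lay the wand along its x.
- pocket: Fixed wooden pocket that holds the wand at the start, open on top and at both ends. Origin on the desk below the wand's centre, x towards the nose. Floor 8 mm high; cheeks 5 mm thick, 41 mm apart, 44 mm high flank the wand from x = -20 to +118 mm; a tongue 24 mm wide, 8 mm high reaches to x = -45. The tail beyond x = -20 is bare.
- tape: Bystander: loose brown parcel-tape roll lying flat, 104 mm across, 48 mm high; origin under its centre.
- mug: Bystander: loose blue mug, 80 mm across, 95 mm high with a side handle; origin under its centre.
- phone: Bystander: loose black phone lying flat, 72 x 150 x 9 mm; origin under its centre.

How it is judged:
By the outcome, as a careful person would: the job done as asked, in the order asked, and still so for the second after the job is handed in, with the robot touching nothing.
It also fails if it takes over 70 s, if anything falls off the work surface, if the arm or the gripper's body presses on something with over 40 N, if the wrist force passes 120 N, or if a joint passes its speed limit or range.

## Working session

There is one attempt and no reset: what is moved stays moved. The work goes in short steps, Python scripts to look and compute and a tool call to move; the robot and the scene stay as the last step left them, time stands still between calls to the robot, and variables do not carry over. Pictures are saved under pics/ and viewed, at most 10 in all, crops included, and the job is handed in when it is done.

Besides the shell and the picture viewer there is one more tool, called after "Emit:" as name([rows], argument=value, ...), one row to a line, values as JSON. jog_arm: Moves the arm, as the interface text tells. Its arguments: {"type":"object","properties":{"targets":{"type":"array","items":{"type":"object","properties":{"turn":{"type":"array","items":{"type":"number"}},"slide":{"type":"array","items":{"type":"number"}},"claw":{"type":"number"}}}}},"required":["targets"]}

```bash
mkdir -p pics; cat > h.py <<'E'
from cell import *
import numpy as np, cv2
def ray(c,uv):
    K=np.array(c["mtx"]);p=np.linalg.inv(K)@[uv[0],uv[1],1];d=p[:2]/p[2];s=d.copy()
    for _ in range(30): s=d/(1+c["k1"]*(s@s))
    R=np.array(c["R"]);t=np.array(c["t"])
    return -R.T@t, R.T@np.array([s[0],s[1],1])
def onz(c,uv,z):
    o,d=ray(c,uv);return o+d*(z-o[2])/d[2]
def proj(c,X):
    q=np.array(c["R"])@np.array(X,float)+np.array(c["t"]);s=q[:2]/q[2];s=s*(1+c["k1"]*(s@s))
    K=np.array(c["mtx"]);return (K@[s[0],s[1],1])[:2]
E
python3 - <<'E'
from h import *
for n in("top","side"):
    c=read_camera(n);cv2.imwrite(f"pics/{n}0.png",c["frame"])
    print(n,np.round(-np.array(c["R"]).T@np.array(c["t"])),c["k1"],np.round(c["mtx"],1).tolist())
    for q,z in(("wand_center",44),("slot",39),("cap_face",26),("power_top",44),("dock",20),("dock_home",20),("mat_top",3),("pocket",30),("tape",24),("mug",50),("phone",9)):
        for r in look_for(q,n)[:2]: print(q,round(r["conf"],2),np.round(r["xy"]),np.round(onz(c,r["xy"],z)))
print(state())
E
```

```text
top [ 481.   16. 1448.] -0.0537142123255774 [[578.7, 0.0, 326.4], [0.0, 578.7, 236.0], [0.0, 0.0, 1.0]]
wand_center 0.83 [228. 252.] [563. 252.  44.]
slot 0.96 [226. 252.] [563. 258.  39.]
cap_face 0.75 [233. 218.] [648. 246.  26.]
cap_face 0.22 [150. 233.] [609. 452.  26.]
power_top 0.25 [224. 250.] [567. 261.  44.]
dock 0.91 [438. 278.] [ 507. -263.   20.]
dock_home 0.74 [440. 272.] [ 523. -270.   20.]
mat_top 0.61 [334. 276.] [511.  -6.   3.]
pocket 0.61 [235. 237.] [601. 238.  30.]
tape 0.62 [521. 231.] [ 626. -471.   24.]
mug 0.8 [150. 232.] [609. 442.  50.]
phone 0.87 [338. 175.] [764. -14.   9.]
side [573. 771. 817.] -0.03324351777701747 [[435.0, 0.0, 314.3], [0.0, 435.0, 238.6], [0.0, 0.0, 1.0]]
wand_center 0.61 [353. 338.] [541. 275.  44.]
slot 0.94 [352. 334.] [542. 264.  39.]
cap_face 0.68 [348. 332.] [551. 252.  26.]
cap_face 0.5 [302. 321.] [651. 230.  26.]
power_top 0.47 [343. 334.] [562. 268.  44.]
dock 0.89 [365. 183.] [ 510. -277.   20.]
dock_home 0.58 [364. 182.] [ 514. -284.   20.]
mat_top 0.74 [362. 253.] [518.  -5.   3.]
pocket 0.7 [319. 341.] [610. 279.  30.]
tape 0.87 [335. 148.] [ 606. -455.   24.]
mug 0.74 [312. 412.] [613. 439.  50.]
phone 0.78 [267. 247.] [764.  -4.   9.]
phone 0.55 [314. 412.] [610. 422.   9.]
{'t': 1.2, 'joints': array([-1.32059485e+00,  4.90918354e-01,  1.55889400e+00, -9.41158368e-06,
        1.09169656e+00, -1.05611610e-01]), 'qvel': array([0.00172287, 0.0010303 , 0.00054232, 0.00076699, 0.00041805,
       0.00015623]), 'tau': array([ 7.26276739e-04, -6.12469769e+01, -2.58430874e+01,  6.93556946e-02,
        4.45775315e-02,  1.23879556e-05]), 'eef_pos': array([ 217.73809146, -585.86850982,  214.65160532]), 'tcp_rot': array([3.14151026e+00, 1.71334922e-05, 3.55817423e-01]), 'ft_force': array([-0.32459312, -0.45988236, -0.05480338]), 'moment': array([ 0.01925364, -0.00483395,  0.01623441]), 'grip_force': 0.0, 'opening': 1.0004627955924748}
```

View pics/top0.png

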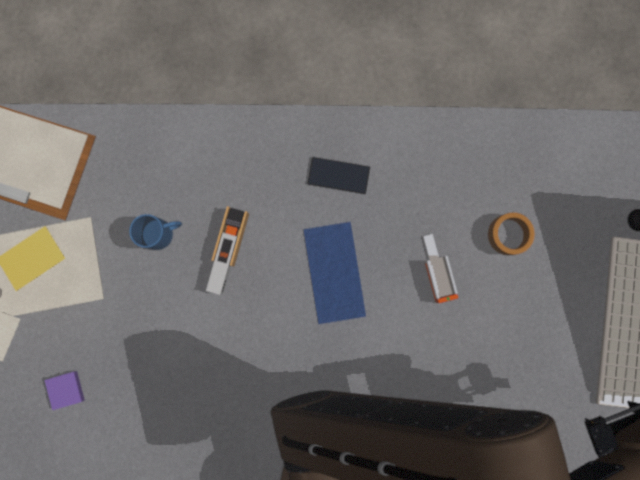

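View pics/side0.png

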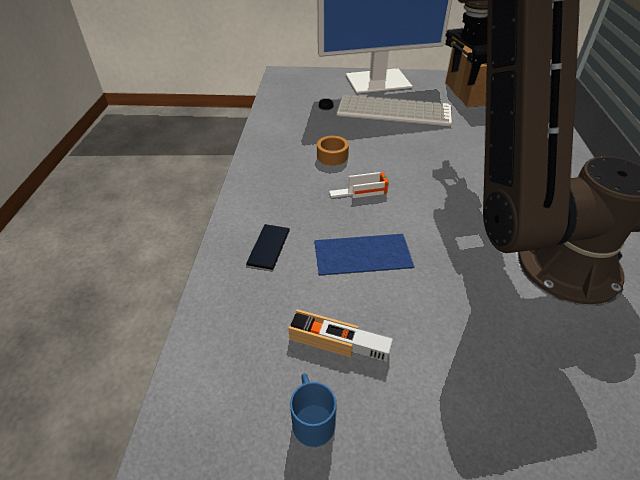

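The top view shows the wand in the pocket from tail (215,292) to nose (237,210), the mat at (334,273), the dock at (440,270) with its orange stop at (444,297), and the mug, phone and tape clear of them. The side view agrees. Next I'll refine the poses with crops.

```bash
python3 - <<'E'
from h import *
c=read_camera("top");s=read_camera("side");a=c["frame"];b=s["frame"]
f=lambda im,x,y,w,h,k:cv2.resize(im[y:y+h,x:x+w],None,fx=k,fy=k,interpolation=cv2.INTER_CUBIC)
p=np.zeros((600,800,3),np.uint8)
i=f(a,195,200,65,100,4.0);p[:400,:260]=i
i=f(a,410,225,60,85,4.0);p[:340,270:510]=i
i=f(b,280,300,120,80,3.3);p[:264,:][:, 0:0]=0
p[336:600,404:800]=i[:264,:396]
i=f(b,322,165,75,45,3.8);p[0:171,515:800]=i[:171,:285]
cv2.imwrite("pics/crop1.png",p)
# mat
hsv=cv2.cvtColor(a,cv2.COLOR_BGR2HSV)
m=cv2.inRange(hsv,(105,120,50),(125,255,255));m[:,:290]=0;m[:,380:]=0;m[:210]=0;m[340:]=0
cn=max(cv2.findContours(m,0,2)[0],key=cv2.contourArea)
q=np.array([onz(c,u,3)[:2] for u in cn[:,0]]).astype(np.float32);print("mat",cv2.minAreaRect(q))
# white parts
w=cv2.inRange(hsv,(0,0,150),(180,45,255))
for n,(x0,y0,x1,y1) in dict(wand=(195,200,260,300),dock=(410,225,470,310)).items():
    z=np.zeros_like(w);z[y0:y1,x0:x1]=w[y0:y1,x0:x1]
    for k in cv2.findContours(z,0,2)[0]:
        if cv2.contourArea(k)>30:
            q=np.array([onz(c,u,44)[:2] for u in k[:,0]]).astype(np.float32);print(n,cv2.contourArea(k),cv2.boundingRect(k),cv2.minAreaRect(q),np.round(cv2.boxPoints(cv2.minAreaRect(q))).tolist())
o=cv2.inRange(hsv,(3,170,120),(12,255,255));o[:, :410]=0;o[:225]=0;o[310:]=0;o[:,470:]=0
k=max(cv2.findContours(o,0,2)[0],key=cv2.contourArea);q=np.array([onz(c,u,44)[:2] for u in k[:,0]]).astype(np.float32);print("stop",cv2.minAreaRect(q))
E
```

```text
mat ((517.9444580078125, -7.3031768798828125), (228.75425720214844, 112.54622650146484), 9.923144340515137)
wand 790.0 (207, 233, 29, 61) ((536.0298461914062, 268.7915344238281), (35.62372970581055, 145.82614135742188), 75.49131774902344) [[461.0, 270.0], [602.0, 233.0], [611.0, 268.0], [470.0, 304.0]]
dock 145.5 (428, 258, 20, 40) ((510.25177001953125, -259.5370788574219), (94.76947021484375, 33.65406036376953), 15.268531799316406) [[460.0, -256.0], [469.0, -288.0], [560.0, -263.0], [552.0, -231.0]]
dock 46.5 (446, 256, 12, 38) ((515.8560180664062, -291.0327453613281), (92.6576919555664, 5.529340744018555), 14.772501945495605) [[470.0, -300.0], [472.0, -306.0], [561.0, -282.0], [560.0, -277.0]]
dock 193.0 (424, 234, 15, 26) ((582.0371704101562, -241.8596649169922), (62.64345932006836, 23.500089645385742), 15.09440803527832) [[549.0, -239.0], [555.0, -261.0], [615.0, -245.0], [609.0, -222.0]]
stop ((462.2632751464844, -294.42852783203125), (9.334296226501465, 17.1728458404541), 14.400833129882812)
```

View pics/crop1.png

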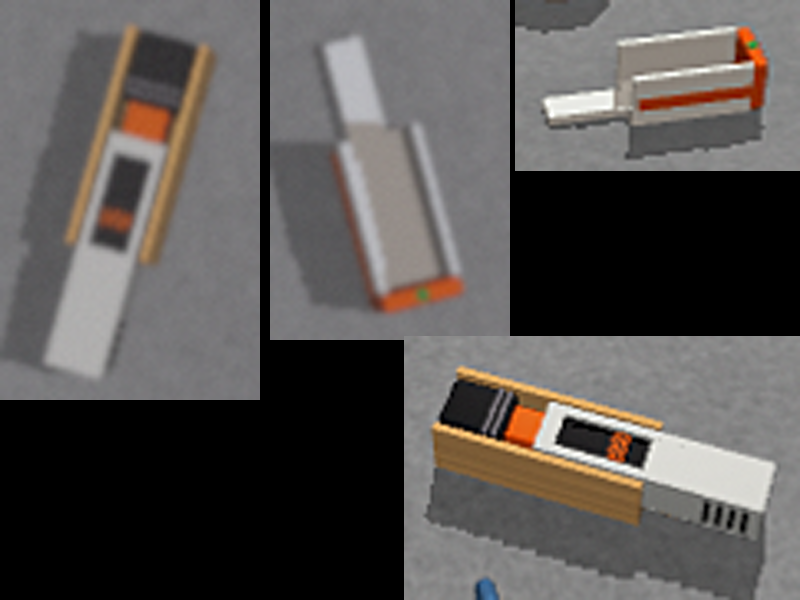

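The crops show the wand's switch near its on position with about a 15 mm orange gap at the cap. The dock is empty, with the stop at its near end. I'll move to above the tail.

Emit:
jog_arm([
  {"turn": [0,0,-2],"slide": [40,45,0],"claw": 100},
  {"turn": [0,0,-2],"slide": [40,45,0],"claw": 100},
  {"turn": [0,0,-2],"slide": [40,45,0],"claw": 100},
  {"turn": [0,0,-2],"slide": [40,45,0],"claw": 100},
  {"turn": [0,0,-2],"slide": [42,46,0],"claw": 100},
])

```text
t: 1.92
eef_pos: [420.8, -358.4, 214.9]
tcp_rot: [3.141, -0.0, 0.18]
ft_force: [1.3, -0.6, -0.4]
opening: 1.001
grip_force: 0.0
```

Emit:
jog_arm([
  {"turn": [0,0,-2],"slide": [30,52,0],"claw": 100},
  {"turn": [0,0,-2],"slide": [30,52,0],"claw": 100},
  {"turn": [0,0,-2],"slide": [30,52,0],"claw": 100},
  {"turn": [0,0,-2],"slide": [30,52,0],"claw": 100},
  {"turn": [0,0,-2],"slide": [30,52,0],"claw": 100},
])

```text
t: 2.55
eef_pos: [570.6, -98.0, 214.8]
tcp_rot: [3.141, -0.0, 0.006]
ft_force: [0.3, -0.7, 0.3]
opening: 1.002
grip_force: 0.0
```

Emit:
jog_arm([
  {"turn": [0,0,-2],"slide": [30,52,0],"claw": 100},
  {"turn": [0,0,-2],"slide": [-13,53,0],"claw": 100},
  {"turn": [0,0,-2],"slide": [-13,53,-15],"claw": 100},
  {"turn": [0,0,-3],"slide": [-13,53,-25],"claw": 100},
  {"turn": [0,0,-3],"slide": [-13,53,-25],"claw": 100},
])

```text
t: 3.18
eef_pos: [547.3, 165.8, 149.3]
tcp_rot: [-3.141, -0.001, -0.205]
ft_force: [0.6, -0.9, 0.4]
opening: 1.0
grip_force: 0.0
```

Emit:
jog_arm([
  {"turn": [0,0,-1.5],"slide": [-13,54,0],"claw": 100},
  {"turn": [0,0,-1.4],"slide": [-14,53,-10],"claw": 100},
  {"turn": [0,0,0],"slide": [0,0,-40],"claw": 100},
  {"turn": [0,0,0],"slide": [0,0,-40],"claw": 100},
  {"turn": [0,0,0],"slide": [0,0,0],"claw": 100},
])

```text
t: 3.8
eef_pos: [519.5, 270.8, 57.6]
tcp_rot: [3.139, 0.004, -0.253]
ft_force: [-0.5, -0.3, 0.2]
opening: 1.005
grip_force: 0.0
```

```bash
python3 - <<'E'
from h import *
c=read_camera("top");s=read_camera("side")
print(np.round(state()["eef_pos"],1),state()["tcp_rot"])
p=np.hstack([cv2.resize(x["frame"][y:y+120,z:z+80],None,fx=5,fy=5,interpolation=cv2.INTER_CUBIC) for x,z,y in((c,190,200),(s,310,280))])
cv2.imwrite("pics/g1.png",p)
E
```

```text
[521.2 271.2  60.5] [-3.14144045e+00 -3.42862285e-04 -2.53501310e-01]
```

View pics/g1.png

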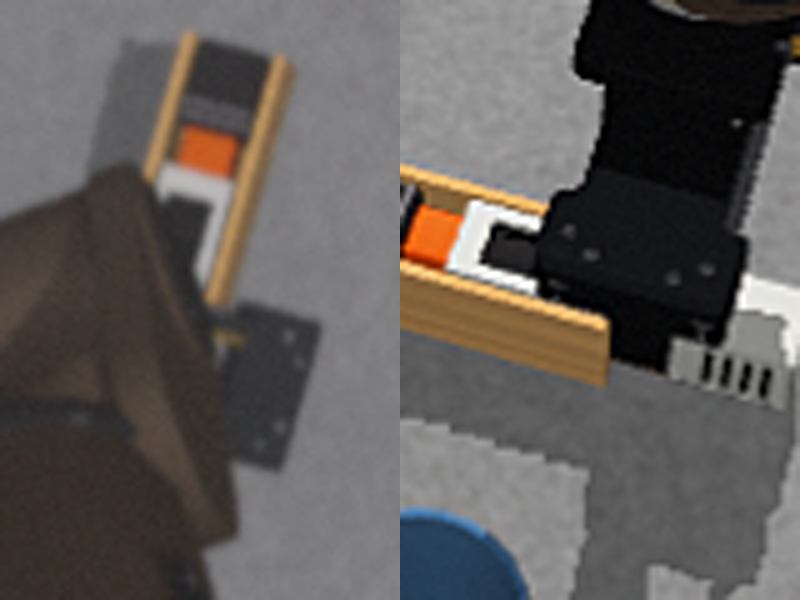

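The fingers straddle the tail: in the side crop the near finger spans columns 610–670, just off the cheek end at 610. I'll shift about 6 mm tailwards, descend and grip.

Emit:
jog_arm([
  {"turn": [0,0,0],"slide": [-6,2,0],"claw": 100},
  {"turn": [0,0,0],"slide": [0,0,-24],"claw": 100},
  {"turn": [0,0,0],"slide": [0,0,-24],"claw": 100},
  {"turn": [0,0,0],"slide": [0,0,0],"claw": 20},
  {"turn": [0,0,0],"slide": [0,0,0],"claw": 20},
])

```text
t: 4.53
eef_pos: [515.2, 273.4, 13.1]
tcp_rot: [-3.141, -0.001, -0.253]
ft_force: [0.3, -0.5, 0.3]
opening: 0.845
grip_force: 0.0
```

Emit:
jog_arm([
  {"turn": [0,0,0],"slide": [0,0,0],"claw": 20},
  {"turn": [0,0,0],"slide": [0,0,0],"claw": 20},
  {"turn": [0,0,0],"slide": [0,0,0],"claw": 20},
])

```text
t: 4.9
eef_pos: [514.9, 273.2, 12.0]
tcp_rot: [-3.141, -0.0, -0.253]
ft_force: [-0.8, -0.2, 0.1]
opening: 0.532
grip_force: 0.0
```

Emit:
jog_arm([
  {"turn": [0,0,0],"slide": [0,0,0],"claw": 20},
  {"turn": [0,0,0],"slide": [0,0,0],"claw": 20},
  {"turn": [0,0,0],"slide": [0,0,0],"claw": 20},
  {"turn": [0,0,0],"slide": [0,0,0],"claw": 20},
])

```text
t: 5.4
eef_pos: [515.1, 274.2, 11.8]
tcp_rot: [-3.14, -0.001, -0.253]
ft_force: [-0.1, 8.8, -0.2]
opening: 0.379
grip_force: 29.7
```

Emit:
jog_arm([
  {"turn": [0,0,0],"slide": [0,0,5],"claw": 20},
  {"turn": [0,0,0],"slide": [0,0,12],"claw": 20},
  {"turn": [0,0,0],"slide": [0,0,18],"claw": 20},
  {"turn": [0,0,0],"slide": [0,0,20],"claw": 20},
  {"turn": [0,0,0],"slide": [0,0,20],"claw": 20},
])

```text
t: 6.02
eef_pos: [514.3, 273.0, 86.8]
tcp_rot: [3.141, 0.001, -0.253]
ft_force: [-0.2, -0.0, -1.9]
opening: 0.375
grip_force: 29.9
```

Emit:
jog_arm([
  {"turn": [0,0,0],"slide": [-2,-15,5],"claw": 20},
  {"turn": [0,0,4],"slide": [-6,-35,0],"claw": 20},
  {"turn": [0,0,5],"slide": [-7,-50,0],"claw": 20},
  {"turn": [0,0,5],"slide": [-7,-50,0],"claw": 20},
  {"turn": [0,0,5],"slide": [-7,-50,0],"claw": 20},
])

```text
t: 6.65
eef_pos: [484.5, 71.0, 91.0]
tcp_rot: [3.141, 0.001, 0.081]
ft_force: [1.6, -0.5, -2.3]
opening: 0.379
grip_force: 29.9
```

Emit:
jog_arm([
  {"turn": [0,0,4],"slide": [-6,-50,0],"claw": 20},
  {"turn": [0,0,1.4],"slide": [-4,-30,0],"claw": 20},
  {"turn": [0,0,0],"slide": [0,-8,0],"claw": 20},
  {"turn": [0,0,0],"slide": [0,0,0],"claw": 20},
])

```text
t: 7.15
eef_pos: [475.4, -15.1, 91.3]
tcp_rot: [-3.141, 0.001, 0.171]
ft_force: [0.5, 0.1, -2.6]
opening: 0.377
grip_force: 29.9
```

```bash
python3 - <<'E'
from h import *
c=read_camera("top");s=read_camera("side")
print(np.round(state()["eef_pos"],1),state()["tcp_rot"])
p=np.hstack([cv2.resize(x["frame"][y:y+140,z:z+100],None,fx=4,fy=4,interpolation=cv2.INTER_CUBIC) for x,z,y in((c,285,190),(s,315,190))])
cv2.imwrite("pics/m1.png",p)
for n in("top","side"):
  for q in("wand_center","slot","cap_face"):print(n,q,[(round(r["conf"],2),np.round(r["xy"])) for r in look_for(q,n)[:2]])
R=cv2.Rodrigues
for l in(-95,52,108): # predicted
  u=np.array([np.cos(.174),np.sin(.174),0]);X=state()["eef_pos"]+u*(43.6+l)+[0,0,14+18];print(l,proj(c,X),proj(s,X))
E
```

```text
[475.6 -14.2  91.5] [-3.14147275e+00  3.77605134e-04  1.72808250e-01]
top wand_center []
top slot [(0.86, array([332., 243.]))]
top cap_face [(0.64, array([328., 232.]))]
side wand_center [(0.89, array([351., 224.]))]
side slot [(0.66, array([349., 226.]))]
side cap_face [(0.69, array([327., 229.]))]
-95 [341.68883927 312.2203291 ] [404.54022384 214.62900115]
52 [331.22766908 248.53062796] [343.80286366 219.19960087]
108 [327.28986913 224.56228812] [320.34048438 220.97119624]
```

View pics/m1.png

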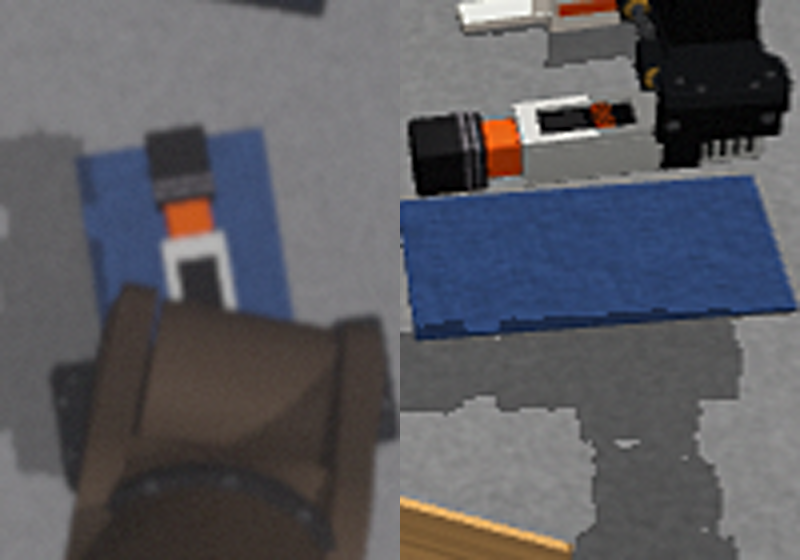

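The wand hangs level over the mat, with its body edge near (334,249) in the top view as predicted. I'll lay it down.

Emit:
jog_arm([
  {"turn": [0,0,0],"slide": [0,2,-30],"claw": 20},
  {"turn": [0,0,0],"slide": [0,0,-30],"claw": 20},
  {"turn": [0,0,0],"slide": [0,0,-15],"claw": 20},
  {"turn": [0,0,0],"slide": [0,0,-7],"claw": 20},
  {"turn": [0,0,0],"slide": [0,0,0],"claw": 20},
])

```text
t: 8.18
eef_pos: [475.9, -12.8, 9.8]
tcp_rot: [3.141, -0.0, 0.173]
ft_force: [-0.5, 0.2, -2.5]
opening: 0.383
grip_force: 30.0
```

Emit:
jog_arm([
  {"turn": [0,0,0],"slide": [0,0,-1],"claw": 20},
  {"turn": [0,0,0],"slide": [0,0,-1],"claw": 20},
  {"turn": [0,0,0],"slide": [0,0,0],"claw": 20},
])

```text
t: 8.55
eef_pos: [476.0, -12.9, 8.1]
tcp_rot: [3.141, -0.001, 0.172]
ft_force: [-1.1, -0.6, 2.4]
opening: 0.378
grip_force: 30.0
```

Emit:
jog_arm([
  {"turn": [0,0,0],"slide": [0,0,-0.5],"claw": 20},
  {"turn": [0,0,0],"slide": [0,0,0],"claw": 45},
  {"turn": [0,0,0],"slide": [0,0,0],"claw": 100},
  {"turn": [0,0,0],"slide": [0,0,0],"claw": 100},
  {"turn": [0,0,0],"slide": [0,0,0],"claw": 100},
])

```text
t: 9.18
eef_pos: [475.7, -12.9, 7.1]
tcp_rot: [3.142, 0.0, 0.173]
ft_force: [0.4, -0.8, 0.0]
opening: 0.708
grip_force: 0.0
```

Emit:
jog_arm([
  {"turn": [0,0,0],"slide": [0,0,0],"claw": 100},
  {"turn": [0,0,0],"slide": [0,0,30],"claw": 100},
  {"turn": [0,0,0],"slide": [0,0,50],"claw": 100},
  {"turn": [0,0,0],"slide": [-55,0,30],"claw": 100},
  {"turn": [0,0,0],"slide": [0,60,0],"claw": 100},
])

```text
t: 9.8
eef_pos: [419.6, 44.9, 119.0]
tcp_rot: [3.141, -0.002, 0.165]
ft_force: [1.6, 0.5, -1.1]
opening: 1.0
grip_force: 0.0
```

Emit:
jog_arm([
  {"turn": [0,0,0],"slide": [0,60,0],"claw": 100},
  {"turn": [0,0,0],"slide": [0,60,0],"claw": 100},
  {"turn": [0,0,0],"slide": [0,60,0],"claw": 100},
])

```text
t: 10.18
eef_pos: [420.6, 229.1, 117.3]
tcp_rot: [3.142, -0.0, 0.172]
ft_force: [0.6, -0.3, -0.3]
opening: 1.002
grip_force: 0.0
```

```bash
python3 - <<'E'
from h import *
c=read_camera("top");a=c["frame"]
cv2.imwrite("pics/m2.png",cv2.resize(a[190:340,270:470],None,fx=4,fy=4,interpolation=cv2.INTER_CUBIC))
hsv=cv2.cvtColor(a,cv2.COLOR_BGR2HSV)
w=cv2.inRange(hsv,(0,0,135),(180,50,255));z=np.zeros_like(w);z[220:325,310:360]=w[220:325,310:360]
for k in cv2.findContours(z,0,2)[0]:
    if cv2.contourArea(k)>30:
        q=np.array([onz(c,u,39)[:2] for u in k[:,0]]).astype(np.float32);print(cv2.contourArea(k),cv2.minAreaRect(q))
print(state()["eef_pos"],state()["ft_force"])
for q in("wand_center","slot","power_top","cap_face"):print(q,[(round(r["conf"],2),np.round(onz(c,r["xy"],39))) for r in look_for(q,"top")[:2]])
# dock sub-pixel: model points overlay fit by tongue / stop
for n,lo,hi,zz in(("tongue",(0,0,150),(180,45,255),8),("stop",(3,170,120),(12,255,255),44)):
    m=cv2.inRange(hsv,lo,hi);z=np.zeros_like(m);y0,y1=(228,258) if n=="tongue" else (285,310);z[y0:y1,415:465]=m[y0:y1,415:465]
    k=max(cv2.findContours(z,0,2)[0],key=cv2.contourArea);q=np.array([onz(c,u,zz)[:2] for u in k[:,0]]).astype(np.float32);print(n,cv2.minAreaRect(q))
E
```

```text
850.0 ((497.1186828613281, -12.744892120361328), (147.79879760742188, 36.77447509765625), 10.044299125671387)
[420.67887381 234.46261727 117.43293037] [-2.84784746  1.94640937 -0.1790383 ]
wand_center [(0.56, array([530.,  -9.,  39.]))]
slot [(0.75, array([519.,  -3.,  39.]))]
power_top []
cap_face [(0.48, array([604.,  14.,  39.]))]
tongue ((586.9888305664062, -247.96900939941406), (60.68136215209961, 24.752561569213867), 15.099102973937988)
stop ((454.66876220703125, -267.45489501953125), (8.358634948730469, 19.301151275634766), 18.748430252075195)
```

View pics/m2.png

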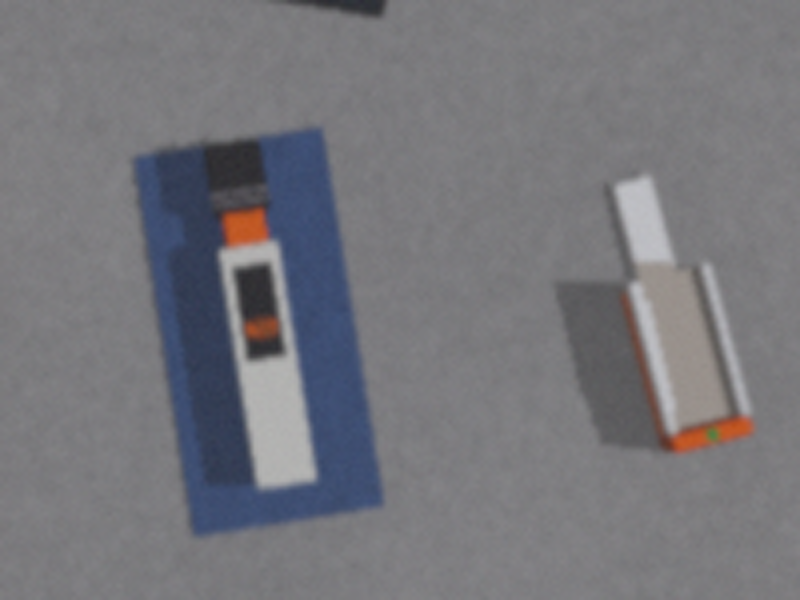

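The wand lies on the mat with its switch up: tail at (342,311), body end at (332,251), centre near (518,-9). The dock's yaw is about 15°. I'll regrasp by the nose half.

Emit:
jog_arm([
  {"turn": [0,0,0],"slide": [28,-55,0],"claw": 100},
  {"turn": [0,0,0],"slide": [28,-55,0],"claw": 100},
  {"turn": [0,0,0],"slide": [28,-55,0],"claw": 100},
  {"turn": [0,0,0],"slide": [27,-55,-15],"claw": 100},
  {"turn": [0,0,0],"slide": [10,-16,-30],"claw": 100},
])

```text
t: 11.05
eef_pos: [542.9, -13.3, 72.5]
tcp_rot: [3.14, -0.003, 0.167]
ft_force: [-0.1, 0.8, -0.3]
opening: 1.0
grip_force: 0.0
```

Emit:
jog_arm([
  {"turn": [0,0,0],"slide": [0,0,-10],"claw": 100},
  {"turn": [0,0,0],"slide": [0,0,-28],"claw": 70},
  {"turn": [0,0,0],"slide": [0,0,-26],"claw": 60},
  {"turn": [0,0,0],"slide": [0,0,0],"claw": 60},
])

```text
t: 11.55
eef_pos: [540.2, -8.1, 7.5]
tcp_rot: [-3.141, 0.003, 0.172]
ft_force: [0.2, 0.7, -0.0]
opening: 0.741
grip_force: 0.0
```

Emit:
jog_arm([
  {"turn": [0,0,0],"slide": [2,7,0],"claw": 60},
  {"turn": [0,0,0],"slide": [0,0,0],"claw": 60},
  {"turn": [0,0,0],"slide": [0,0,0],"claw": 50},
  {"turn": [0,0,0],"slide": [0,0,0],"claw": 20},
  {"turn": [0,0,0],"slide": [0,0,0],"claw": 20},
])

```text
t: 12.18
eef_pos: [543.7, -1.4, 8.4]
tcp_rot: [3.141, -0.0, 0.172]
ft_force: [-0.8, -0.6, 2.1]
opening: 0.372
grip_force: 30.0
```

Emit:
jog_arm([
  {"turn": [0,0,0],"slide": [0,0,0],"claw": 20},
  {"turn": [0,0,0],"slide": [0,0,0],"claw": 20},
  {"turn": [0,0,0],"slide": [0,0,0],"claw": 20},
])

```text
t: 12.55
eef_pos: [543.7, -1.4, 8.4]
tcp_rot: [3.141, -0.0, 0.172]
ft_force: [-1.2, 0.8, 4.8]
opening: 0.378
grip_force: 30.0
```

Emit:
jog_arm([
  {"turn": [0,0,0],"slide": [0,0,8],"claw": 20},
  {"turn": [0,0,0],"slide": [0,0,24],"claw": 20},
  {"turn": [0,0,0],"slide": [0,0,30],"claw": 20},
  {"turn": [0,0,1],"slide": [6,-35,5],"claw": 20},
  {"turn": [0,0,1],"slide": [8,-50,0],"claw": 20},
])

```text
t: 13.18
eef_pos: [557.9, -86.5, 76.2]
tcp_rot: [3.141, -0.001, 0.21]
ft_force: [0.9, 0.2, -2.9]
opening: 0.381
grip_force: 30.0
```

Emit:
jog_arm([
  {"turn": [0,0,1],"slide": [8,-50,0],"claw": 20},
  {"turn": [0,0,1],"slide": [8,-50,0],"claw": 20},
  {"turn": [0,0,1],"slide": [6,-40,0],"claw": 20},
  {"turn": [0,0,0.1],"slide": [4,-19,-6],"claw": 20},
  {"turn": [0,0,0],"slide": [0,0,0],"claw": 20},
])

```text
t: 13.8
eef_pos: [583.2, -245.7, 68.4]
tcp_rot: [-3.141, 0.001, 0.26]
ft_force: [-0.4, 0.8, -3.3]
opening: 0.378
grip_force: 30.0
```

```bash
python3 - <<'E'
from h import *
c=read_camera("top");s=read_camera("side");st=state()
print(np.round(st["eef_pos"],1),st["tcp_rot"])
p=np.hstack([cv2.resize(x["frame"][y:y+120,z:z+80],None,fx=5,fy=5,interpolation=cv2.INTER_CUBIC) for x,z,y in((c,400,205),(s,315,120))])
cv2.imwrite("pics/d1.png",p)
y=st["tcp_rot"][2];u=np.array([np.cos(y),np.sin(y),0]);v=np.array([-u[1],u[0],0])
C=np.array(st["eef_pos"])-26*u+[0,0,12.6]
for n,x,ox,oy in(("top",c,400,205),("side",s,315,120)):
  for l,w in((52,18),(52,-18),(-95,18),(-95,-18)):
    print(n,l,w,np.round((proj(x,C+l*u+w*v+[0,0,18])-[ox,oy])*5))
E
```

```text
[ 583.2 -244.2   68.9] [-3.14062018e+00  9.31906942e-04  2.61860004e-01]
top 52 18 [130. 155.]
top 52 -18 [204. 136.]
top -95 18 [213. 460.]
top -95 -18 [287. 441.]
side 52 18 [ 93. 258.]
side 52 -18 [ 79. 221.]
side -95 18 [347. 227.]
side -95 -18 [328. 192.]
```

View pics/d1.png

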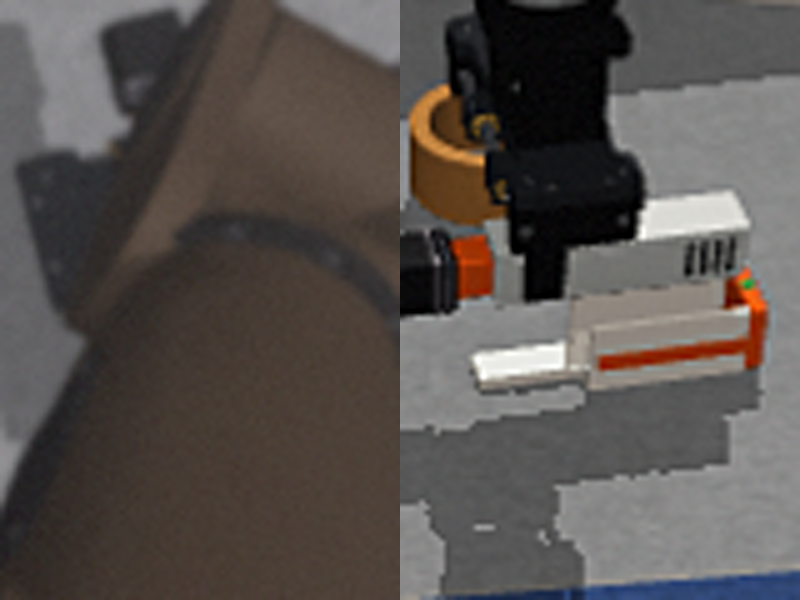

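The side view shows the wand level above the dock, with its tail corner at (750,232) in the crop, matching the prediction. The arm blocks the top view. I'll lower gently and watch the force.

Emit:
jog_arm([
  {"turn": [0,0,0],"slide": [0,0,-12],"claw": 20},
  {"turn": [0,0,0],"slide": [0,0,-5],"claw": 20},
  {"turn": [0,0,0],"slide": [0,0,-3],"claw": 20},
  {"turn": [0,0,0],"slide": [0,0,-2],"claw": 20},
  {"turn": [0,0,0],"slide": [0,0,0],"claw": 20},
])

```text
t: 14.52
eef_pos: [583.6, -245.3, 47.2]
tcp_rot: [3.142, 0.0, 0.262]
ft_force: [0.2, 0.3, -2.7]
opening: 0.378
grip_force: 30.0
```

Emit:
jog_arm([
  {"turn": [0,0,0],"slide": [0,0,-3],"claw": 20},
  {"turn": [0,0,0],"slide": [0,0,-2],"claw": 20},
  {"turn": [0,0,0],"slide": [0,0,-2],"claw": 20},
  {"turn": [0,0,0],"slide": [0,0,0],"claw": 20},
])

```text
t: 15.02
eef_pos: [583.5, -245.3, 40.0]
tcp_rot: [-3.141, 0.0, 0.262]
ft_force: [-0.2, 0.0, -1.7]
opening: 0.379
grip_force: 30.0
```

Emit:
jog_arm([
  {"turn": [0,0,0],"slide": [0,0,-8],"claw": 20},
  {"turn": [0,0,0],"slide": [0,0,-8],"claw": 20},
  {"turn": [0,0,0],"slide": [0,0,-5],"claw": 20},
  {"turn": [0,0,0],"slide": [0,0,-3],"claw": 20},
  {"turn": [0,0,0],"slide": [0,0,0],"claw": 20},
])

```text
t: 15.65
eef_pos: [583.6, -245.3, 16.0]
tcp_rot: [-3.141, 0.0, 0.262]
ft_force: [0.3, 0.0, -2.5]
opening: 0.377
grip_force: 30.0
```

Emit:
jog_arm([
  {"turn": [0,0,0],"slide": [0,0,-1],"claw": 20},
  {"turn": [0,0,0],"slide": [0,0,-1],"claw": 20},
  {"turn": [0,0,0],"slide": [0,0,0],"claw": 20},
])

```text
t: 16.02
eef_pos: [583.6, -245.4, 14.3]
tcp_rot: [3.141, -0.0, 0.262]
ft_force: [0.4, 0.1, -1.9]
opening: 0.38
grip_force: 30.0
```

Emit:
jog_arm([
  {"turn": [0,0,0],"slide": [0,0,-1],"claw": 20},
  {"turn": [0,0,0],"slide": [0,0,0],"claw": 20},
])

```text
t: 16.27
eef_pos: [583.7, -245.4, 13.5]
tcp_rot: [3.141, -0.0, 0.262]
ft_force: [-0.4, 0.6, 1.5]
opening: 0.379
grip_force: 30.0
```

Emit:
jog_arm([
  {"turn": [0,0,0],"slide": [-1,-0.3,0],"claw": 20},
  {"turn": [0,0,0],"slide": [-1,-0.3,0],"claw": 20},
  {"turn": [0,0,0],"slide": [0,0,0],"claw": 20},
])

```text
t: 16.65
eef_pos: [581.8, -246.1, 13.5]
tcp_rot: [3.141, -0.001, 0.262]
ft_force: [1.7, 1.0, 2.2]
opening: 0.376
grip_force: 30.0
```

It has landed, so I'll release, rise and move clear to look.

Emit:
jog_arm([
  {"turn": [0,0,0],"slide": [0,0,0],"claw": 50},
  {"turn": [0,0,0],"slide": [0,0,0],"claw": 80},
  {"turn": [0,0,0],"slide": [0,0,0],"claw": 80},
  {"turn": [0,0,0],"slide": [0,0,0],"claw": 80},
  {"turn": [0,0,0],"slide": [0,0,15],"claw": 80},
])

```text
t: 17.27
eef_pos: [581.1, -245.7, 27.9]
tcp_rot: [-3.14, 0.002, 0.262]
ft_force: [-0.2, -0.0, 0.0]
opening: 0.792
grip_force: 0.0
```

Emit:
jog_arm([
  {"turn": [0,0,0],"slide": [0,0,40],"claw": 80},
  {"turn": [0,0,0],"slide": [0,0,60],"claw": 80},
  {"turn": [0,0,0],"slide": [0,60,0],"claw": 0},
  {"turn": [0,0,0],"slide": [10,60,0],"claw": 0},
  {"turn": [0,0,0],"slide": [20,55,0],"claw": 0},
])

```text
t: 17.9
eef_pos: [611.6, -69.3, 129.9]
tcp_rot: [3.141, -0.001, 0.261]
ft_force: [0.5, -0.1, 0.9]
opening: 0.542
grip_force: 0.0
```

Emit:
jog_arm([
  {"turn": [0,0,0],"slide": [20,40,0],"claw": 0},
  {"turn": [0,0,0],"slide": [0,0,0],"claw": 0},
])

```text
t: 18.15
eef_pos: [632.5, -28.2, 129.2]
tcp_rot: [3.141, -0.001, 0.265]
ft_force: [0.3, -0.6, -0.6]
opening: 0.333
grip_force: 0.0
```

```bash
python3 - <<'E'
from h import *
c=read_camera("top");s=read_camera("side");st=state()
print(np.round(st["eef_pos"],1),st["tcp_rot"],st["opening"])
p=np.hstack([cv2.resize(x["frame"][y:y+120,z:z+80],None,fx=5,fy=5,interpolation=cv2.INTER_CUBIC) for x,z,y in((c,400,205),(s,315,120))])
cv2.imwrite("pics/d2.png",p)
y=.262;u=np.array([np.cos(y),np.sin(y),0]);v=np.array([-u[1],u[0],0])
C=np.array([581.8,-246.1,26])-26*u;print("C",C)
for n,x,ox,oy in(("top",c,400,205),("side",s,315,120)):
  for l,w in((52,18),(52,-18),(-95,18),(-95,-18),(110,0)):
    print(n,l,w,np.round((proj(x,C+l*u+w*v+[0,0,18])-[ox,oy])*5))
E
```

```text
[631.5 -30.8 128.9] [ 3.14118353e+00 -2.88403816e-04  2.62507753e-01] 0.2494132694392468
C [ 556.687279   -252.83433323   26.        ]
top 52 18 [114. 168.]
top 52 -18 [185. 150.]
top -95 18 [193. 461.]
top -95 -18 [265. 443.]
top 110 0 [119.  45.]
side 52 18 [ 93. 335.]
side 52 -18 [ 80. 298.]
side -95 18 [340. 304.]
side -95 -18 [322. 268.]
side 110 0 [-12. 329.]
```

View pics/d2.png

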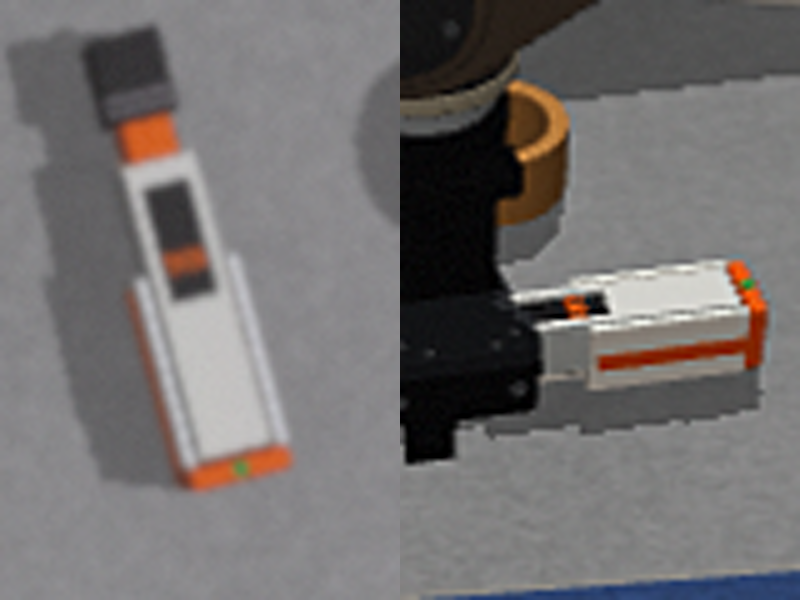

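The wand is seated in the dock, with its tail at the stop (240,455), the cap end at (120,36) and an orange gap of about 18 mm. I'll bring the closed fingers in front of the cap.

Emit:
jog_arm([
  {"turn": [0,0,0],"slide": [16,-46,0],"claw": 0},
  {"turn": [0,0,0],"slide": [15,-47,0],"claw": 0},
  {"turn": [0,0,0],"slide": [15,-47,0],"claw": 0},
  {"turn": [0,0,0],"slide": [15,-46,0],"claw": 0},
  {"turn": [0,0,0],"slide": [0,0,-30],"claw": 0},
])

```text
t: 18.88
eef_pos: [693.1, -222.6, 100.1]
tcp_rot: [3.138, -0.004, 0.256]
ft_force: [0.2, 0.3, -0.9]
opening: 0.004
grip_force: 0.0
```

Emit:
jog_arm([
  {"turn": [0,0,0],"slide": [0,0,-40],"claw": 0},
  {"turn": [0,0,0],"slide": [0,0,-45],"claw": 0},
  {"turn": [0,0,0],"slide": [0,0,0],"claw": 0},
])

```text
t: 19.25
eef_pos: [690.2, -217.7, 10.4]
tcp_rot: [-3.138, 0.005, 0.26]
ft_force: [0.1, 0.1, 1.0]
opening: 0.002
grip_force: 0.0
```

Emit:
jog_arm([
  {"turn": [0,0,0],"slide": [-5.8,-1.6,2],"claw": 0},
  {"turn": [0,0,0],"slide": [-3.9,-1,0],"claw": 0},
  {"turn": [0,0,0],"slide": [0,0,0],"claw": 0},
])

```text
t: 19.62
eef_pos: [683.1, -220.0, 17.0]
tcp_rot: [3.14, -0.002, 0.261]
ft_force: [0.8, 1.2, 0.1]
opening: 0.005
grip_force: 0.0
```

Emit:
jog_arm([
  {"turn": [0,0,0],"slide": [-2.9,-0.8,0],"claw": 0},
  {"turn": [0,0,0],"slide": [-2.9,-0.8,0],"claw": 0},
  {"turn": [0,0,0],"slide": [0,0,0],"claw": 0},
])

```text
t: 20.0
eef_pos: [678.3, -221.2, 16.3]
tcp_rot: [3.14, -0.003, 0.262]
ft_force: [4.9, 1.4, 3.9]
opening: 0.004
grip_force: 2.5
```

Emit:
jog_arm([
  {"turn": [0,0,0],"slide": [-2.9,-0.8,0],"claw": 0},
  {"turn": [0,0,0],"slide": [-1.9,-0.5,0],"claw": 0},
])

```text
t: 20.25
eef_pos: [673.9, -222.4, 16.4]
tcp_rot: [3.139, -0.004, 0.262]
ft_force: [7.0, 2.4, 3.3]
opening: 0.002
grip_force: 3.6
```

Emit:
jog_arm([
  {"turn": [0,0,0],"slide": [-2.4,-0.6,0],"claw": 0},
  {"turn": [0,0,0],"slide": [-2.4,-0.7,0],"claw": 0},
  {"turn": [0,0,0],"slide": [-2.4,-0.6,0],"claw": 0},
  {"turn": [0,0,0],"slide": [-2.4,-0.7,0],"claw": 0},
])

```text
t: 20.75
eef_pos: [664.3, -225.0, 16.4]
tcp_rot: [3.14, -0.004, 0.262]
ft_force: [7.0, 3.0, 3.8]
opening: 0.008
grip_force: 3.7
```

Emit:
jog_arm([
  {"turn": [0,0,0],"slide": [-1,-0.3,0],"claw": 0},
  {"turn": [0,0,0],"slide": [-1,-0.2,0],"claw": 0},
  {"turn": [0,0,0],"slide": [0,0,0],"claw": 0},
])

```text
t: 21.12
eef_pos: [662.2, -225.5, 16.3]
tcp_rot: [3.14, -0.003, 0.262]
ft_force: [6.6, 2.1, 3.8]
opening: 0.006
grip_force: 3.2
```

Emit:
jog_arm([
  {"turn": [0,0,0],"slide": [-1,-0.3,0],"claw": 0},
  {"turn": [0,0,0],"slide": [-1,-0.2,0],"claw": 0},
  {"turn": [0,0,0],"slide": [0,0,0],"claw": 0},
])

```text
t: 21.5
eef_pos: [660.2, -226.0, 16.4]
tcp_rot: [3.14, -0.003, 0.262]
ft_force: [5.4, 1.3, 4.2]
opening: 0.006
grip_force: 3.2
```

Emit:
jog_arm([
  {"turn": [0,0,0],"slide": [-1,-0.3,0],"claw": 0},
  {"turn": [0,0,0],"slide": [0,0,0],"claw": 0},
])

```text
t: 21.75
eef_pos: [660.2, -226.1, 16.5]
tcp_rot: [3.139, -0.005, 0.262]
ft_force: [11.4, 4.6, 2.1]
opening: 0.003
grip_force: 5.7
```

Emit:
jog_arm([
  {"turn": [0,0,0],"slide": [-1,-0.3,0],"claw": 0},
  {"turn": [0,0,0],"slide": [-0.5,-0.1,0],"claw": 0},
  {"turn": [0,0,0],"slide": [0,0,0],"claw": 0},
])

```text
t: 22.12
eef_pos: [660.1, -226.3, 16.7]
tcp_rot: [3.138, -0.008, 0.262]
ft_force: [17.8, 6.2, 0.8]
opening: 0.003
grip_force: 9.6
```

The force has risen to 18 N with no motion, so the cap is home. I'll back off and check before touching the switch.

Emit:
jog_arm([
  {"turn": [0,0,0],"slide": [8,2,0],"claw": 0},
  {"turn": [0,0,0],"slide": [17,5,0],"claw": 0},
  {"turn": [0,0,0],"slide": [0,0,30],"claw": 0},
  {"turn": [0,0,0],"slide": [0,0,50],"claw": 0},
  {"turn": [0,0,0],"slide": [-10,50,0],"claw": 0},
])

```text
t: 22.75
eef_pos: [672.8, -172.2, 98.8]
tcp_rot: [3.138, -0.005, 0.258]
ft_force: [-0.6, 0.1, -0.8]
opening: 0.004
grip_force: 0.0
```

Emit:
jog_arm([
  {"turn": [0,0,0],"slide": [-15,50,0],"claw": 60},
  {"turn": [0,0,0],"slide": [-15,50,0],"claw": 60},
  {"turn": [0,0,0],"slide": [-15,40,0],"claw": 60},
  {"turn": [0,0,0],"slide": [0,0,0],"claw": 60},
])

```text
t: 23.25
eef_pos: [625.1, -27.3, 95.3]
tcp_rot: [-3.141, 0.001, 0.265]
ft_force: [0.3, -0.5, 0.5]
opening: 0.369
grip_force: 0.0
```

```bash
python3 - <<'E'
from h import *
c=read_camera("top");st=state()
print(np.round(st["eef_pos"],1),st["tcp_rot"],st["opening"],st["ft_force"])
a=c["frame"]
cv2.imwrite("pics/d3.png",cv2.resize(a[205:310,405:475],None,fx=5.7,fy=5.7,interpolation=cv2.INTER_CUBIC))
hsv=cv2.cvtColor(a,cv2.COLOR_BGR2HSV);m=cv2.inRange(hsv,(3,120,100),(14,255,255))
m[:,:405]=0;m[:,475:]=0;m[:205]=0;m[285:]=0
for k in cv2.findContours(m,0,2)[0]: print(cv2.contourArea(k),cv2.boundingRect(k))
E
```

```text
[625.9 -28.8  95.4] [3.14148497e+00 6.23646446e-04 2.63658883e-01] 0.4086180802051717 [ 0.13675585 -0.40153501 -0.35493268]
25.5 (433, 255, 8, 6)
```

View pics/d3.png

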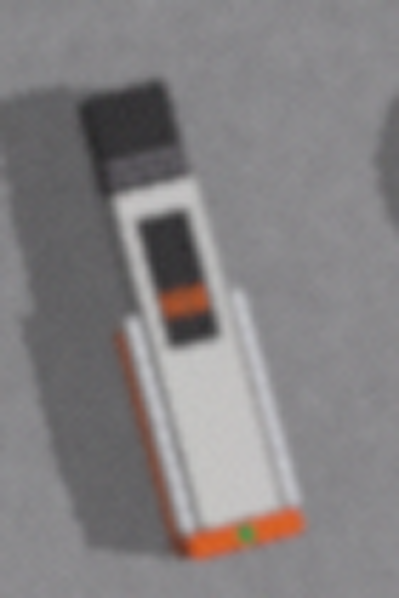

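The cap is flush with no orange spigot showing at (150,190), the tail is against the stop at (245,530), and the switch is still on at (185,300). Next I'll put one fingertip into the slot.

Emit:
jog_arm([
  {"turn": [0,0,0],"slide": [-14,-47,0],"claw": 60},
  {"turn": [0,0,0],"slide": [-14,-46,0],"claw": 60},
  {"turn": [0,0,0],"slide": [-14,-46,0],"claw": 60},
  {"turn": [0,0,0],"slide": [-12,-46,-20],"claw": 60},
  {"turn": [0,0,0],"slide": [0,0,-18],"claw": 60},
])

```text
t: 23.92
eef_pos: [571.4, -218.9, 56.5]
tcp_rot: [3.141, -0.0, 0.257]
ft_force: [0.2, 0.4, -0.2]
opening: 0.598
grip_force: 0.0
```

Emit:
jog_arm([
  {"turn": [0,0,0],"slide": [0,0,0],"claw": 60},
  {"turn": [0,0,0],"slide": [0,0,0],"claw": 60},
])

```text
t: 24.18
eef_pos: [572.7, -214.1, 57.5]
tcp_rot: [3.141, -0.0, 0.262]
ft_force: [-0.2, 0.8, 0.2]
opening: 0.601
grip_force: 0.0
```

Emit:
jog_arm([
  {"turn": [0,0,0],"slide": [-1,1,-8],"claw": 60},
  {"turn": [0,0,0],"slide": [0,0,-4],"claw": 60},
  {"turn": [0,0,0],"slide": [0,0,-2],"claw": 60},
  {"turn": [0,0,0],"slide": [0,0,0],"claw": 60},
])

```text
t: 24.68
eef_pos: [571.3, -213.7, 43.1]
tcp_rot: [3.142, 0.0, 0.262]
ft_force: [0.5, 0.3, 0.6]
opening: 0.602
grip_force: 0.0
```

Emit:
jog_arm([
  {"turn": [0,0,0],"slide": [0,0,-1.5],"claw": 60},
  {"turn": [0,0,0],"slide": [0,0,0],"claw": 60},
])

```text
t: 24.92
eef_pos: [571.2, -213.8, 41.7]
tcp_rot: [3.142, 0.0, 0.261]
ft_force: [0.5, 0.0, -0.4]
opening: 0.6
grip_force: 0.0
```

Emit:
jog_arm([
  {"turn": [0,0,0],"slide": [0,0,-0.7],"claw": 60},
  {"turn": [0,0,0],"slide": [-2.9,-0.8,0],"claw": 60},
  {"turn": [0,0,0],"slide": [-2.9,-0.8,0],"claw": 60},
  {"turn": [0,0,0],"slide": [-2.9,-0.8,0],"claw": 60},
  {"turn": [0,0,0],"slide": [0,0,0],"claw": 60},
])

```text
t: 25.55
eef_pos: [562.3, -216.3, 41.1]
tcp_rot: [3.142, 0.0, 0.261]
ft_force: [-0.0, -0.9, -0.3]
opening: 0.6
grip_force: 0.0
```

Emit:
jog_arm([
  {"turn": [0,0,0],"slide": [-2.9,-0.8,0],"claw": 60},
  {"turn": [0,0,0],"slide": [-2.9,-0.8,0],"claw": 60},
  {"turn": [0,0,0],"slide": [-2,-0.5,0],"claw": 60},
  {"turn": [0,0,0],"slide": [0,0,0],"claw": 60},
])

```text
t: 26.05
eef_pos: [554.5, -218.3, 41.1]
tcp_rot: [3.142, 0.0, 0.261]
ft_force: [0.5, -0.5, -0.0]
opening: 0.601
grip_force: 0.0
```

Emit:
jog_arm([
  {"turn": [0,0,0],"slide": [-1,-0.3,0],"claw": 60},
  {"turn": [0,0,0],"slide": [-1,-0.2,0],"claw": 60},
  {"turn": [0,0,0],"slide": [0,0,0],"claw": 60},
])

```text
t: 26.42
eef_pos: [552.7, -218.8, 41.0]
tcp_rot: [3.141, 0.0, 0.262]
ft_force: [0.2, 0.1, 0.8]
opening: 0.604
grip_force: 0.4
```

Emit:
jog_arm([
  {"turn": [0,0,0],"slide": [-1,-0.3,0],"claw": 60},
  {"turn": [0,0,0],"slide": [0,0,0],"claw": 60},
])

```text
t: 26.68
eef_pos: [551.7, -219.1, 41.0]
tcp_rot: [3.142, 0.0, 0.262]
ft_force: [1.4, 0.4, 0.2]
opening: 0.601
grip_force: 0.4
```

Emit:
jog_arm([
  {"turn": [0,0,0],"slide": [-1,-0.3,0],"claw": 60},
  {"turn": [0,0,0],"slide": [0,0,0],"claw": 60},
])

```text
t: 26.92
eef_pos: [550.7, -219.4, 41.0]
tcp_rot: [3.142, 0.0, 0.262]
ft_force: [1.2, 0.7, 0.4]
opening: 0.599
grip_force: 0.5
```

Emit:
jog_arm([
  {"turn": [0,0,0],"slide": [-1,-0.3,0],"claw": 60},
  {"turn": [0,0,0],"slide": [0,0,0],"claw": 60},
])

```text
t: 27.18
eef_pos: [550.3, -219.6, 41.1]
tcp_rot: [3.141, -0.001, 0.262]
ft_force: [3.9, 2.4, -1.1]
opening: 0.597
grip_force: 2.6
```

Emit:
jog_arm([
  {"turn": [0,0,0],"slide": [-1,-0.3,0],"claw": 60},
  {"turn": [0,0,0],"slide": [0,0,0],"claw": 60},
])

```text
t: 27.42
eef_pos: [550.0, -219.9, 41.3]
tcp_rot: [3.14, -0.002, 0.262]
ft_force: [7.9, 4.1, -1.9]
opening: 0.599
grip_force: 4.4
```

The switch has hit its end stop, so I'll retreat and verify.

Emit:
jog_arm([
  {"turn": [0,0,0],"slide": [3,1,0],"claw": 60},
  {"turn": [0,0,0],"slide": [2,0.5,0],"claw": 60},
  {"turn": [0,0,0],"slide": [0,0,20],"claw": 60},
  {"turn": [0,0,0],"slide": [0,0,50],"claw": 60},
  {"turn": [0,0,0],"slide": [0,50,20],"claw": 60},
])

```text
t: 28.05
eef_pos: [554.5, -170.3, 133.2]
tcp_rot: [3.139, -0.002, 0.258]
ft_force: [0.7, 1.1, 0.1]
opening: 0.601
grip_force: 0.0
```

Emit:
jog_arm([
  {"turn": [0,0,0],"slide": [20,55,0],"claw": 60},
  {"turn": [0,0,0],"slide": [20,55,0],"claw": 60},
  {"turn": [0,0,0],"slide": [20,40,0],"claw": 60},
  {"turn": [0,0,0],"slide": [0,0,0],"claw": 60},
  {"turn": [0,0,0],"slide": [0,0,0],"claw": 60},
])

```text
t: 28.68
eef_pos: [613.3, -18.8, 130.8]
tcp_rot: [-3.142, 0.001, 0.262]
ft_force: [-0.1, 0.8, 0.3]
opening: 0.6
grip_force: 0.0
```

```bash
python3 - <<'E'
from h import *
c=read_camera("top");st=state()
print(np.round(st["eef_pos"],1),st["ft_force"])
cv2.imwrite("pics/d4.png",cv2.resize(c["frame"][205:310,405:475],None,fx=5.7,fy=5.7,interpolation=cv2.INTER_CUBIC))
E
```

```text
[613.2 -19.3 130.9] [-0.22900187 -0.94315301 -0.76620576]
```

View pics/d4.png

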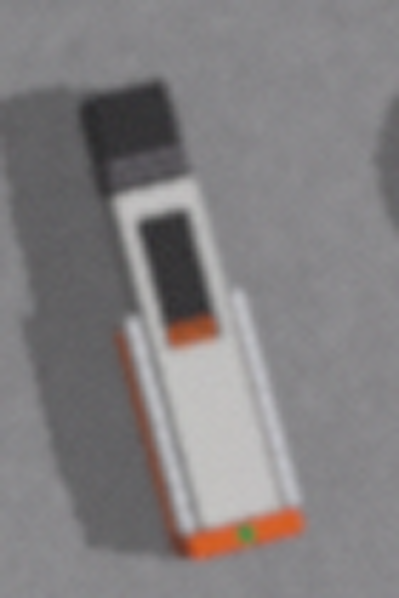

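The switch is at the tail end of the slot (192,332), the cap is home and the tail is against the stop (245,530).

```bash
python3 -c "
from cell import *
print(job_done())"
```

```text
the job is handed in; nothing more can be done
None
```

The job is handed in: the scanner went via the mat into the dock with its tail against the stop, the cap was pressed home before the switch was slid off, and the arm finished clear of everything.

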